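Switch the cell-sorting chute over and feed the waiting cells to the other tray

ROBOT

A 7-joint arm with a two-finger parallel gripper is mounted at the origin on the work surface. World frame = base frame: x ahead of the robot, y to its left, z up, the work surface at z = 0. Lengths are in m, angles in degrees, forces in N, time in s.
With the tool pointing down it reaches from about 0.425 to 0.875 m from the base axis. Payload 4.7 kg.
Tool frame: the origin (TCP) lies midway between the tips of the shut fingers; the grasp point (between the pads) lies env.grip_point_offset behind it (env.grip_point_offset is the distance from the TCP to the grasp point, in m); z points along the fingers, y is the line along which they close (so a half turn about z gives the same grasp; the last joint's range is limited). The gripper opens to 87 mm and grips with 3 to 60 N. Pads are 19 mm wide; open, the fingers measure 117 mm over their backs; the gripper's body (75 mm by 190 mm) begins 51 mm behind the grasp point.
Start: joints at [-75.51, 18.392, -4.016, 83.108, 1.295, 78.541, -3.26], TCP at [0.154, 0.632, 0.223] pointing down, gripper open.
Joint ranges: [-163.93, 163.93], [-17.29, 119.83], [-79.2, 71.16], [3.27, 140.29], [-89.18, 269.18], [5.43, 117.66], [-154.24, 154.24]. Speed limits (degrees/s): [147.25, 147.25, 180, 180, 180, 180, 180].

INTERFACE

Orientations are given as [roll, pitch, yaw] about the fixed x, y, z axes, in that order (R = Rz(yaw) Ry(pitch) Rx(roll)).
In Python, from cell import env gives the robot as it stands.
- The arm moves only by the shell command python3 -m creep 'ROWS' [FORCE]. ROWS is a JSON object of lists of equal length, an entry for each row: "translation": the shift along the tool's x, y, z in units of 0.08 m (1.0 is 0.08 m), a list of three; "turn": the turn, a rotation vector about the tool's x, y, z in units of 180 degrees (1.0 is 180 degrees), a list of three; "grip": the opening, from 0 (shut) to 1 (fully open). In form: {"translation": [[x, y, z], ...], "turn": [[ax, ay, az], ...], "grip": [grip, ...]}. A call has 1 to 5 rows; each row shifts and turns the commanded pose from where the row before left it, along the tool's axes as they then stand; what a row does not reach is not made up. A row lasts 1/8 s, in which the tool goes at most 62.5 mm and 10.7 degrees, less where a joint would pass 70% of its speed; a pose out of reach is approached as far as the arm can. A call with a number of a shift or a turn outside -1 to 1 is refused whole. A call with a gripper value outside its range is refused whole. The fingers move at their own pace and stop on an object; FORCE is the grip in N (left out, the last holds). Time passes only in rows, so rows that do not move let the fingers close. It gives the time, the measured TCP pose, the force, the opening and the grip force at its end, in the units of the state.
- env.get_obs(): the state, without advancing time (a new reading comes with each control period).
- env.read_camera(name): name is "scene" or "side" or "wrist"; returns a dict with "frame" (420x560x3 uint8, red, green, blue), "z_map" (420x560 float32, m along the optical axis (not along the pixel's ray), 0 where there is no reading), "K" (3x3 intrinsics, pixels), "rvec" (rotation vector, rad) and "tvec" (3), from world to camera coordinates, as OpenCV has them. Camera axes: x right, y down, z forward; pixel columns grow to the right and rows downward; lengths in m; the calibration is good to about 2 mm. A picture is of the moment at which its call begins.
- env.sign_off(): hands the job in; it is judged then, once.
The state is a dict: "time_s": time; "qpos": joint angles; "joint_velocities": joint speeds; "effort": joint torques, N m; "tool_pos": TCP position; "tool_rot": TCP orientation; "force": force on the tool from outside, world axes, zero at the start; "wrist_torque": the same for the moment, N m; "grip_width": finger opening in m; "grasp_force": force on a finger pad.
Only numpy, scipy, OpenCV 4.12 (cv2) and the standard library are available. Lean on these libraries where they do the work, as an engineer would, in place of code of your own. Each camera call takes 0.05 s, during which the arm holds its last target. There are 200 camera calls.

TASK

The seesaw gate of the battery-cell sorting chute is leaning towards one of the two trays. With a fingertip press down its raised orange pad so that it rocks over its pivot to the other side; then push the feed slide fully in by its red plate and let it spring back, once for each of the two waiting cells, so that both roll down the other chute into the other tray. Only press and push: grip and lift nothing, do not touch the cells, and leave both trays, the solder spool, the screwdriver and the meter where they are.

Things in the scene. Friction and masses are not known exactly. Their poses are not given: they have to be found in the camera images.
- chute: Bench sorting chute, bolted down, blue. Origin: centre of its 130 x 170 mm base, on the bench; x away from the robot, y left, z up. Body x +-38, y +-60, up to z 128 mm; feeder rails y -78 to 22 up to z 154; magazine x +-38, y -43 to -17, up to z 204 mm; side chutes out to y +-132, floor z 89 falling to 67 mm; rear brass weight x 51 to 73 mm, up to z 181 mm.
- gate (a joint): Tilt of the seesaw gate about its pivot (along the chute's x, 110 mm up), rad: +0.25 rests leaning left (left pad down, cells go to the left tray), -0.25 rests leaning right. Starts at one of these rests. A brass weight above the pivot makes it fall to whichever side it is past the middle; about 0.5 N on the raised pad rocks it and it then stays.
- pad_left (a point): Centre of the top face of the gate's left orange pad (30 x 30 x 6 mm) at the end of the gate's front cross bar, 100 mm in front (-x) of the pivot and 80 mm left (chute +y). Tilts with the gate: about 137 mm above the bench when raised, 97 mm when down.
- pad_right (a point): The same for the right orange pad, 80 mm to the right (chute -y).
- feeder (a joint): Stroke of the feed slide, m: 0 out (start), 0.030 fully in at its stop. It moves left, along the chute's +y; a spring of about 2 N rising to 4 N brings it back when let go. Each full stroke carries one cell from under the magazine to a slot over the gate, where it drops on to the gate and rolls off to the low side; on the way back the next cell falls into the slide's pocket.
- push_plate (a point): Centre of the outer (chute -y) face of the red push plate, 26 x 26 mm, 6 mm thick, at the right-hand end of the feed slide; 115 mm right (-y) of the chute's middle when the slide is out, 85 mm when in, in line with the chute's x = 0, 154 mm above the bench. Push this face to the left (chute +y).
- cell1: First of two teal round battery cells, diameter 18.4 mm, 65 mm long, about 45 g, lying with its axis along the chute's x in the slide's pocket at the foot of the magazine. Origin at its centre; its x axis is its length.
- cell2: The second cell, the same, waiting on top of the first in the magazine.
- tray_left: Loose blue open tray under the end of the left chute, 120 (x) x 130 (y) x 55 mm high, 4 mm walls. Origin: centre of its underside, z up.
- tray_right: Loose grey open tray under the end of the right chute, same size and origin.
- spool: Bystander: solder spool standing upright, diameter 52 mm, 48 mm tall, red flanges; origin at the centre of its underside.
- driver: Bystander: red-handled screwdriver lying on the bench, 160 mm long; origin near the middle of its underside.
- meter: Bystander: yellow multimeter lying flat, 150 x 74 x 40 mm; origin at the centre of its underside, x along its length.
Mind the look-alikes: they are no part of the job. Leave any brown look-alike of the cell2 alone. Of the things that look like the tray_right, the larger one is meant.

How it is judged (in metres and radians):
On the way:
1. the gate is rocked over to the other side while the feed slide is out and both cells still wait in the feeder (((value of joint gate above 0.2 rad and distance of pad_left from where it was at the start of the episode above 0.03 m) or (value of joint gate below -0.2 rad and distance of pad_left from where it was at the start of the episode above 0.03 m)) and value of joint feeder below 0.005 m and height (world z) of each of cell1, cell2 above 0.145 m), for 0.2 s.
At the end, for the whole second after the job is handed in: The gate rests more than 0.2 rad over on the side it did not lean to at the start, the feed slide is back out (within 4 mm), and both cells lie at rest inside the tray on the gate's new side (((value of joint gate above 0.2 rad and distance of pad_left from where it was at the start of the episode above 0.03 m and x of cell1 in the frame of tray_left between -0.055 and 0.055 m and y of cell1 in the frame of tray_left between -0.062 and 0.062 m and z of each of cell1, cell2 in the frame of tray_left below 0.055 m and x of cell2 in the frame of tray_left between -0.055 and 0.055 m and y of cell2 in the frame of tray_left between -0.062 and 0.062 m) or (value of joint gate below -0.2 rad and distance of pad_left from where it was at the start of the episode above 0.03 m and x of cell1 in the frame of tray_right between -0.055 and 0.055 m and y of cell1 in the frame of tray_right between -0.062 and 0.062 m and z of each of cell1, cell2 in the frame of tray_right below 0.055 m and x of cell2 in the frame of tray_right between -0.055 and 0.055 m and y of cell2 in the frame of tray_right between -0.062 and 0.062 m)) and value of joint feeder below 0.004 m and linear speed of each of cell1, cell2 below 0.03 m/s); the robot touches nothing.
It fails at once if a cell is touched by the robot (contact force between any of the fingers, the arm and cell1 above 0.3 N or contact force between any of the fingers, the arm and cell2 above 0.3 N).
It fails at once if a cell is lifted (height (world z) of any of cell1, cell2 above 0.19 m).
It fails at once if a tray is moved more than 25 mm (distance of any of tray_left, tray_right from where it was at the start of the episode above 0.025 m).
It fails at once if the spool, screwdriver or meter is moved more than 20 mm (distance of any of spool, driver, meter from where it was at the start of the episode above 0.02 m).
It fails at once if the push plate is pinched between the fingers (contact force between the fingers and feeder_c3 above 1.5 N and contact force between the fingers and feeder_c4 above 1.5 N).
It also fails if it takes over 54 s, if anything falls off the work surface, if the arm or the gripper's body presses on something with over 40 N, if the wrist force passes 120 N, or if a joint passes its speed limit or range.

## Working session

There is one attempt and no reset: what is moved stays moved. The work goes in short steps, Python scripts to look and compute and a shell command to move; the robot and the scene stay as the last step left them, time stands still between calls to the robot, and variables do not carry over. Pictures are saved under pics/ and viewed, at most 10 in all, crops included, and the job is handed in when it is done.

```bash
mkdir -p pics
cat > h.py <<'E'
import numpy as np, cv2
from cell import env
def cam(n):
    d=env.read_camera(n); R=cv2.Rodrigues(np.array(d['rvec'],float))[0]; t=np.array(d['tvec'],float).ravel()
    z=d['z_map'].astype(float); K=np.array(d['K'])
    v,u=np.mgrid[:420,:560]
    P=np.stack([(u-K[0,2])/K[0,0]*z,(v-K[1,2])/K[1,1]*z,z],-1)
    W=(P-t)@R
    W[z==0]=np.nan
    return d['frame'],W,(K,R,t)
def save(n,f): cv2.imwrite('pics/'+n+'.png',cv2.cvtColor(f,cv2.COLOR_RGB2BGR))
E
python3 - <<'E'
from h import *
a=cam('scene');b=cam('side')
np.savez('s0.npz',f=a[0],W=a[1],g=b[0],V=b[1])
save('scene0',a[0]);save('side0',b[0])
print(env.get_obs(), env.grip_point_offset)
for x in(a,b): print(-x[2][1].T@x[2][2])
E
```

```text
{'time_s': 0.1, 'qpos': array([-75.50787967,  18.43422934,  -4.01336799,  83.16860655,
         1.29508753,  78.54293584,  -3.26025073]), 'joint_velocities': array([ 0.02850772, -0.11321949, -0.00282812, -0.15962369, -0.04479726,
       -0.01504824,  0.02365427]), 'effort': array([-2.34248164e-04, -4.92571557e+01, -4.05881759e-01, -3.13400066e+01,
       -6.42717490e-02,  3.94950632e-02,  6.27914915e-05]), 'tool_pos': array([0.1537222 , 0.63103248, 0.22157114]), 'tool_rot': array([-1.79899460e+02,  6.39441956e-03,  1.66315209e+02]), 'force': array([ 0.98768892, -0.11121859,  0.39155665]), 'wrist_torque': array([ 0.04494171, -0.05563842,  0.00755822]), 'grasp_force': 0.0, 'grip_width': 0.08683445269717815} 0.0187
[1.17843285 0.03561313 0.71734837]
[ 0.492203   -0.78963251  0.5627423 ]
```

View pics/scene0.png

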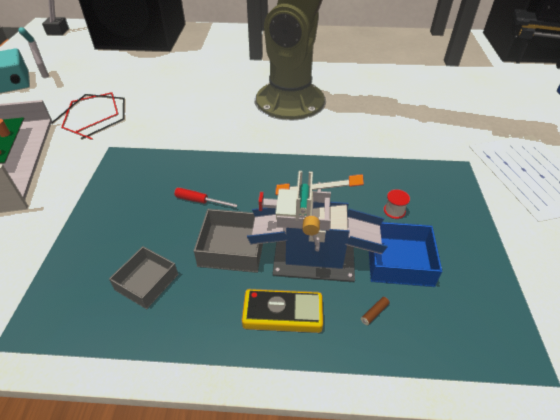

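View pics/side0.png

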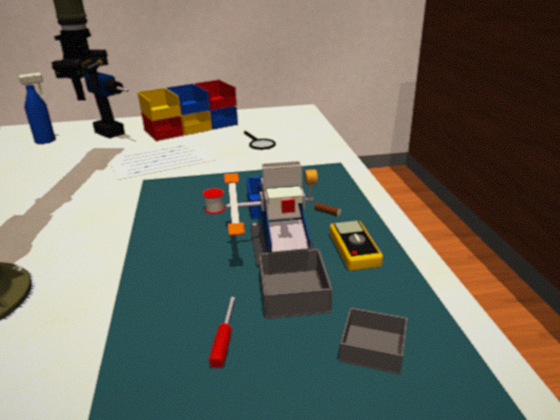

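Scene: orange pads at (283,190) (right) and (356,181) (left), red plate at (262,201), teal cells at (304,193). The larger grey tray at (230,240) is tray_right; the small one at (145,275) is the look-alike. The brown cell at (375,311) is left alone. Side: pads at (232,178) and (236,229), red plate at (288,206).

Run:
```python
from h import *
d=np.load('s0.npz')
def st(f,W,lo,hi,box,name):
    m=cv2.inRange(cv2.cvtColor(f,cv2.COLOR_RGB2HSV),lo,hi)>0
    k=np.zeros_like(m);u0,v0,u1,v1=box;k[v0:v1,u0:u1]=1;m&=k
    p=W[m];p=p[np.isfinite(p).all(1)]
    print(name,len(p),np.median(p,0).round(4),np.percentile(p,5,0).round(3),np.percentile(p,95,0).round(3))
    return p
O=((8,170,120),(20,255,255));R=((0,150,80),(6,255,255))
f,W,g,V=d['f'],d['W'],d['g'],d['V']
st(f,W,*O,(345,170,370,192),'padL scene');st(f,W,*O,(272,180,292,200),'padR scene')
st(g,V,*O,(222,170,242,186),'padL side');st(g,V,*O,(226,220,246,240),'padR side')
st(g,V,*R,(278,196,300,216),'plate side')
st(f,W,(100,150,20),(125,255,255),(365,220,445,290),'trayL')
st(g,V,(0,0,0),(180,120,130),(262,250,330,314),'trayR side')
st(f,W,(18,150,100),(35,255,255),(240,285,330,335),'meter')
st(f,W,*R,(383,188,412,220),'spool');st(f,W,*R,(170,185,206,206),'driver')
# chute body: feeder/magazine top, base
p=W[(W[...,2]>0.19)&(W[...,2]<.215)&(W[...,0]>.4)&(abs(W[...,1])<.15)]
print('magtop',np.median(p,0),p.min(0),p.max(0))
m=(np.isfinite(W[...,2]))&(abs(W[...,2]-.01)<.012);hsv=cv2.cvtColor(f,cv2.COLOR_RGB2HSV)
for uv in [(277,269),(350,272),(288,238),(353,240)]: print(uv,W[uv[1],uv[0]].round(3))
```

```text
padL scene 132 [0.5296 0.1585 0.1348] [0.515 0.146 0.132] [0.542 0.17  0.139]
padR scene 56 [0.5162 0.0018 0.095 ] [ 0.51  -0.009  0.092] [0.529 0.016 0.099]
padL side 118 [0.5272 0.1565 0.1346] [0.514 0.144 0.129] [0.541 0.171 0.138]
padR side 170 [0.522  0.0008 0.0945] [ 0.509 -0.011  0.089] [0.536 0.015 0.098]
plate side 150 [ 0.6217 -0.0352  0.1543] [ 0.611 -0.037  0.142] [ 0.633 -0.033  0.165]
trayL 3724 [0.6289 0.2754 0.0169] [0.574 0.203 0.001] [0.692 0.324 0.053]
trayR side 4197 [ 0.6219 -0.0808  0.0213] [ 0.565 -0.168  0.001] [ 0.674 -0.037  0.053]
meter 1182 [0.8075 0.0183 0.0278] [ 0.742 -0.052  0.01 ] [0.812 0.09  0.032]
spool 315 [0.486  0.2699 0.0461] [0.463 0.249 0.002] [0.506 0.292 0.048]
driver 277 [ 0.4796 -0.2225  0.0211] [ 0.466 -0.256  0.011] [ 0.491 -0.188  0.025]
magtop [0.63367472 0.04415251 0.20176717] [0.58561108 0.03517212 0.19017161] [0.66468391 0.06319128 0.20469454]
(277, 269) [0.676 0.002 0.009]
(350, 272) [0.672 0.154 0.006]
(288, 238) [0.661 0.023 0.094]
(353, 240) [0.666 0.148 0.103]
```

The left pad is raised (z 0.137), so the gate leans right and the cells must go left. Estimates: chute yaw about -2°, left pad at (0.528, 0.158), plate face at (0.621, -0.037, 0.154). I'll align the tool to the chute, shut the fingers and move towards the left pad.

```bash
python3 -m creep '{"translation":[[0,0,0],[0,0,0],[-0.45,-0.52,0],[-0.45,-0.52,0],[-0.45,-0.52,0]],"turn":[[0,0,-0.032],[0,0,-0.032],[0,0,0],[0,0,0],[0,0,0]],"grip":[0,0,0,0,0]}'
```

```text
time_s: 0.72
tool_pos: [0.2579, 0.5011, 0.222]
tool_rot: [-180.0, -0.0, 177.8]
force: [0.2, 0.9, 0.1]
grip_width: 0.0446
grasp_force: 0.0
```

```bash
python3 -m creep '{"translation":[[-0.45,-0.52,0],[-0.45,-0.52,0],[-0.45,-0.52,0],[-0.45,-0.52,0],[-0.45,-0.52,0]],"turn":[[0,0,0],[0,0,0],[0,0,0],[0,0,0],[0,0,0]],"grip":[0,0,0,0,0]}'
```

```text
time_s: 1.35
tool_pos: [0.4297, 0.2865, 0.2223]
tool_rot: [180.0, -0.0, 177.8]
force: [0.7, 0.6, -0.1]
grip_width: 0.0019
grasp_force: 0.0
```

```bash
python3 -m creep '{"translation":[[-0.43,-0.51,0],[-0.43,-0.51,0],[-0.43,-0.51,0],[0,0,0.5],[0,0,0]],"turn":[[0,0,0],[0,0,0],[0,0,0],[0,0,0],[0,0,0]],"grip":[0,0,0,0,0]}'
python3 - <<'E'
from h import *
a=cam('scene')[0];b=cam('side')[0]
A=cv2.resize(a[110:290,200:440],(400,300));B=cv2.resize(b[120:300,170:410],(400,300))
save('c1',np.hstack([A,B]))
E
```

```text
time_s: 1.98
tool_pos: [0.5252, 0.1608, 0.1794]
tool_rot: [-179.8, -0.4, 177.8]
force: [0.4, 0.3, 0.2]
grip_width: 0.0
grasp_force: 0.0
```

View pics/c1.png

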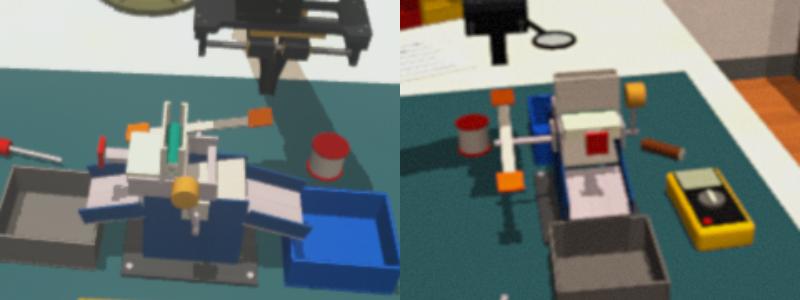

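The shut fingers are right over the raised left pad in both views: crop (262,115) in the scene, (503,97) in the side. Pressing down.

```bash
python3 -m creep '{"translation":[[0,0,0.19],[0,0,0.19],[0,0,0.19],[0,0,0.19],[0,0,0.19]],"turn":[[0,0,0],[0,0,0],[0,0,0],[0,0,0],[0,0,0]],"grip":[0,0,0,0,0]}'; python3 -m creep '{"translation":[[0,0,0],[0,0,-0.4],[0,0,-0.4],[0,0,-0.4],[0,0,0]],"turn":[[0,0,0],[0,0,0],[0,0,0],[0,0,0],[0,0,0]],"grip":[0,0,0,0,0]}'
python3 - <<'E'
from h import *
f,W,_=cam('scene')
for n,F in(('scene',f),):
    m=cv2.inRange(cv2.cvtColor(F,cv2.COLOR_RGB2HSV),(8,170,120),(20,255,255))>0
    m[:160]=0;m[203:]=0
    for s in(slice(265,300),slice(335,385)):
        k=np.zeros_like(m);k[:,s]=m[:,s];p=W[k];print(len(p),np.nanmedian(p,0).round(4))
E
```

```text
time_s: 2.7
tool_pos: [0.5274, 0.1619, 0.1054]
tool_rot: [-180.0, -0.0, 177.8]
force: [0.1, -0.0, -0.2]
grip_width: 0.0005
grasp_force: 0.0
time_s: 3.32
tool_pos: [0.5297, 0.1625, 0.2061]
tool_rot: [179.8, 0.3, 177.8]
force: [-0.1, -0.1, -0.1]
grip_width: 0.0007
grasp_force: 0.0
126 [0.5243 0.0058 0.1351]
113 [0.5298 0.1603 0.0955]
```

The gate has rocked: left pad z 0.096, right pad 0.135. Next I go round in front to the right of the red plate.

```bash
python3 -m creep '{"translation":[[0,0,-0.5],[0,-0.75,0],[0,-0.75,0],[0,-0.75,0],[0,-0.75,0]],"turn":[[0,0,0],[0,0,0],[0,0,0],[0,0,0],[0,0,0]],"grip":[0,0,0,0,0]}'; python3 -m creep '{"translation":[[-0.42,0,0],[-0.42,0,0],[-0.42,0,0],[0,0,0.5],[0,0,0]],"turn":[[0,0,0],[0,0,0],[0,0,0],[0,0,0],[0,0,0]],"grip":[0,0,0,0,0]}'
```

```text
time_s: 4.0
tool_pos: [0.5176, -0.0796, 0.2415]
tool_rot: [180.0, -0.1, 177.9]
force: [0.6, -0.2, 0.1]
grip_width: 0.0004
grasp_force: 0.0
time_s: 4.62
tool_pos: [0.6165, -0.0813, 0.198]
tool_rot: [-180.0, -0.5, 177.8]
force: [-0.4, -0.6, 0.1]
grip_width: 0.0005
grasp_force: 0.0
```

```bash
python3 -m creep '{"translation":[[0,0,0.31],[0,0,0.31],[0,0,0]],"turn":[[0,0,0],[0,0,0],[0,0,0]],"grip":[0,0,0]}'
python3 - <<'E'
from h import *
a=cam('scene')[0];b=cam('side')[0]
A=cv2.resize(a[110:290,200:440],(400,300));B=cv2.resize(b[120:300,170:410],(400,300))
save('c2',np.hstack([A,B]))
E
```

```text
time_s: 5.0
tool_pos: [0.6178, -0.0814, 0.152]
tool_rot: [180.0, -0.2, 177.8]
force: [0.1, -0.0, -0.3]
grip_width: 0.0008
grasp_force: 0.0
```

View pics/c2.png

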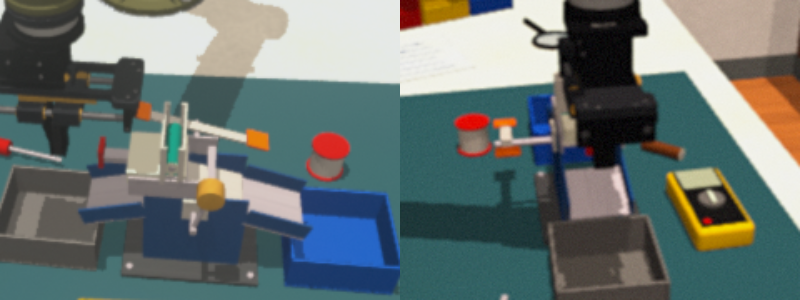

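The gate leans left. The fingertips, crop (60,145) scene and (605,155) side, are in line with the red plate at (102,152). Pushing.

```bash
python3 -m creep '{"translation":[[0,0.2,0],[0,0.2,0],[0,0.2,0],[0,0,0]],"turn":[[0,0,0],[0,0,0],[0,0,0],[0,0,0]],"grip":[0,0,0,0]}'; python3 -m creep '{"translation":[[0,0.1,0],[0,0.04,0],[0,0.04,0],[0,0,0]],"turn":[[0,0,0],[0,0,0],[0,0,0],[0,0,0]],"grip":[0,0,0,0]}'
```

```text
time_s: 5.6
tool_pos: [0.6215, -0.0317, 0.1534]
tool_rot: [180.0, 0.1, 178.0]
force: [1.2, -2.2, 0.4]
grip_width: 0.0001
grasp_force: 1.0
time_s: 6.1
tool_pos: [0.6217, -0.0191, 0.153]
tool_rot: [180.0, 0.0, 177.8]
force: [0.1, -2.6, 0.8]
grip_width: 0.0001
grasp_force: 1.3
```

```bash
python3 -m creep '{"translation":[[0,0.04,0],[0,0.04,0],[0,0,0]],"turn":[[0,0,0],[0,0,0],[0,0,0]],"grip":[0,0,0]}'; python3 -m creep '{"translation":[[0,0.04,0],[0,0.04,0],[0,0,0]],"turn":[[0,0,0],[0,0,0],[0,0,0]],"grip":[0,0,0]}'
```

```text
time_s: 6.48
tool_pos: [0.6218, -0.0141, 0.153]
tool_rot: [-179.9, 0.0, 177.8]
force: [0.2, -4.9, 2.8]
grip_width: 0.0002
grasp_force: 2.8
time_s: 6.85
tool_pos: [0.6217, -0.014, 0.1531]
tool_rot: [-179.5, 0.0, 177.6]
force: [0.2, -14.9, 1.3]
grip_width: 0.0001
grasp_force: 7.2
```

The slide is at its stop (force up to 15 N at y = -0.014). Letting it spring back.

```bash
python3 -m creep '{"translation":[[0,0,0],[0,-0.3,0],[0,-0.3,0],[0,-0.3,0],[0,0,0]],"turn":[[0,0,0],[0,0,0],[0,0,0],[0,0,0],[0,0,0]],"grip":[0,0,0,0,0]}'; python3 -m creep '{"translation":[[0,0,0],[0,0,0],[0,0,0],[0,0,0],[0,0,0]],"turn":[[0,0,0],[0,0,0],[0,0,0],[0,0,0],[0,0,0]],"grip":[0,0,0,0,0]}'
python3 - <<'E'
from h import *
a=cam('scene')[0];b=cam('side')[0]
A=cv2.resize(a[110:290,200:440],(400,300));B=cv2.resize(b[120:300,170:410],(400,300))
save('c3',np.hstack([A,B]))
E
```

```text
time_s: 7.48
tool_pos: [0.6187, -0.079, 0.1525]
tool_rot: [179.9, -0.1, 177.7]
force: [0.8, 0.9, 0.5]
grip_width: 0.0004
grasp_force: 0.0
time_s: 8.1
tool_pos: [0.6194, -0.0783, 0.153]
tool_rot: [180.0, 0.0, 177.9]
force: [-0.2, 0.2, -0.1]
grip_width: 0.0002
grasp_force: 0.0
```

View pics/c3.png

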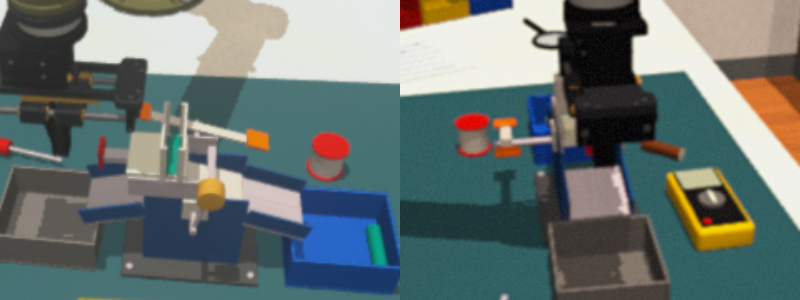

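The first cell lies in the left tray (crop (377,245)), the second has dropped into the pocket (175,160), and the plate is out at (102,152). Repeating the stroke.

```bash
python3 -m creep '{"translation":[[0,0.2,0],[0,0.2,0],[0,0.2,0],[0,0.1,0],[0,0.06,0]],"turn":[[0,0,0],[0,0,0],[0,0,0],[0,0,0],[0,0,0]],"grip":[0,0,0,0,0]}'; python3 -m creep '{"translation":[[0,0.04,0],[0,0.04,0],[0,0.04,0],[0,0.04,0],[0,0,0]],"turn":[[0,0,0],[0,0,0],[0,0,0],[0,0,0],[0,0,0]],"grip":[0,0,0,0,0]}'
```

```text
time_s: 8.82
tool_pos: [0.6215, -0.0178, 0.153]
tool_rot: [-180.0, -0.0, 177.8]
force: [-0.8, -3.9, 1.4]
grip_width: 0.0006
grasp_force: 1.9
time_s: 9.45
tool_pos: [0.6215, -0.0139, 0.1531]
tool_rot: [-179.4, -0.0, 177.5]
force: [-1.7, -14.8, 1.0]
grip_width: 0.0008
grasp_force: 7.8
```

```bash
python3 -m creep '{"translation":[[0,0,0],[0,-0.3,0],[0,-0.3,0],[0,-0.3,0],[0,-0.3,0]],"turn":[[0,0,0],[0,0,0],[0,0,0],[0,0,0],[0,0,0]],"grip":[0,0,0,0,0]}'; python3 -m creep '{"translation":[[0,0,-0.5],[0,0,-0.5],[0,0,0],[0,0,0],[0,0,0]],"turn":[[0,0,0],[0,0,0],[0,0,0],[0,0,0],[0,0,0]],"grip":[0,0,0,0,0]}';python3 -m creep '{"translation":[[0,0,0],[0,0,0],[0,0,0],[0,0,0],[0,0,0]],"turn":[[0,0,0],[0,0,0],[0,0,0],[0,0,0],[0,0,0]],"grip":[0,0,0,0,0]}'
python3 - <<'E'
from h import *
a=cam('scene')[0];b,V,_=cam('side')
A=cv2.resize(a[110:290,200:440],(400,300));B=cv2.resize(b[120:300,170:410],(400,300))
save('c4',np.hstack([A,B]))
m=cv2.inRange(cv2.cvtColor(b,cv2.COLOR_RGB2HSV),(0,150,80),(6,255,255))>0
k=np.zeros_like(m);k[196:216,278:300]=m[196:216,278:300];print(np.nanmedian(V[k],0))
E
```

```text
time_s: 10.07
tool_pos: [0.6191, -0.0997, 0.153]
tool_rot: [179.8, 0.1, 177.9]
force: [0.7, 0.2, 0.2]
grip_width: 0.0009
grasp_force: 0.0
time_s: 10.7
tool_pos: [0.6179, -0.1, 0.2315]
tool_rot: [180.0, -0.1, 177.9]
force: [0.2, 0.1, -0.3]
grip_width: 0.0006
grasp_force: 0.0
time_s: 11.32
tool_pos: [0.6185, -0.1009, 0.233]
tool_rot: [180.0, 0.0, 177.8]
force: [0.1, -0.1, 0.5]
grip_width: 0.0004
grasp_force: 0.0
[ 0.62188963 -0.03560037  0.15574505]
```

View pics/c4.png

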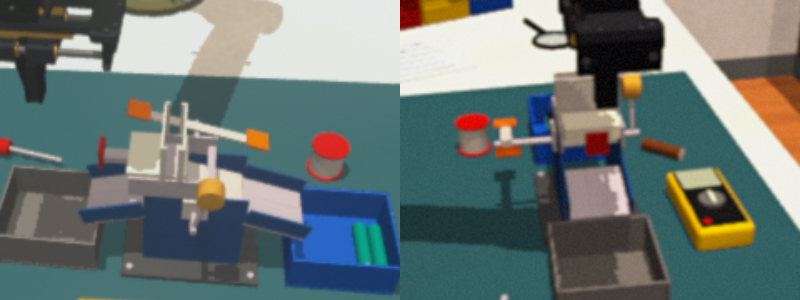

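Both cells lie in the left tray (crop (361,245) and (377,245)). The slide is back out (plate y -0.0356, start -0.0352), the gate leans left and the robot is clear.

```bash
python3 -c "from cell import env; print(env.sign_off())"
```

```text
the job is handed in; nothing more can be done
None
```

The job is handed in, with no verdict returned: I rocked the gate to the left and pushed the slide fully in twice, and the last picture shows both cells in the left tray, the slide back out and the robot clear.

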